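Wedge a rocking bench power supply

TASK

The bench power supply rocks because the foot at one corner is too short. Push the wooden wedge along the bench, thin end first, under that foot until the supply stands level and no longer rocks, without lifting the wedge or shoving the supply out of its place; leave the other things on the bench alone. Prove it by pressing down firmly, with about 10 N, on the top of the supply above that foot: the corner must not dip, and the program finishes while still pressing there.

Things in the scene. Friction and masses are not known exactly. Their poses are not given: they have to be found in the camera images.
- supply: Grey bench power supply, loose, 1.4 to 2.8 kg, 205 (x) by 200 (y) by 122 mm high; front panel with display and 12 mm knobs on its +x face. Origin on the bench under its centre, z up. Case underside 22 mm above the bench. Four domed black rubber feet, radius 11 mm, at x = +-85, y = +-85 mm; the supply stands level on three, the one at +85, +85 is short.
- rocking_corner (a point): Point on the flat top of the supply straight above the short foot (supply frame +85, +85, 122 mm): the place to press. Axes as the supply's.
- short_foot_spot (a point): Point of the supply at bench height straight under its short foot (supply frame +85, +85, 0 mm). The foot ends 5 to 10 mm above it (how much is not known). Pressed by a few newtons above this foot, the supply tips until the foot meets the bench or what lies under it; let go, it falls back level.
- wedge: Plain wooden wedge, loose, 60 g, 130 mm long (x), 45 mm wide (y), flat underneath, top sloping evenly from 3 mm high at the thin end (+x) to 24 mm at the thick end (-x). Origin in the middle of its underside. It starts flat on the bench beside the supply's +y face, thin end turned roughly (within 0.2 rad) along the supply's -y, 25 to 70 mm short of the short foot.
- wedge_toe (a point): Middle of the wedge's thin edge, on the bench. Axes as the wedge's. The wedge swings aside if pushed off-centre or by one narrow point; two fingertips side by side, square against the thick end, keep it straight.
- wedge_back (a point): Middle of the wedge's upright thick end face (45 mm wide, 24 mm high), 12 mm above the bench: the place to push, along the wedge's +x. The wedge slides with under 1 N; once it meets the foot and takes load the push rises steeply (stop at about 5 N), and friction then keeps it there. Over about 10 N may shift the supply.
- jar: Bystander: white screw-top jar 52 mm across, 65 mm high; origin under its centre.
- printed_frame: Bystander: white printed four-legged frame, about 76 by 62 by 30 mm; origin under its centre.
- screwdriver: Bystander: screwdriver lying on the bench along its x.
Not all that is in view belongs to the job. There is more than one size of the wedge; the one meant has the size given above.

How it is judged:
By the outcome, as a careful person would: the job done as asked, in the order asked, and still so for the second after the job is handed in, while the arm keeps its last pose, push and grip.
It also fails if it takes over 42 s, if anything falls off the work surface, if the arm or the gripper's body presses on something with over 40 N, if the wrist force passes 120 N, or if a joint passes its speed limit or range.

ROBOT

A 6-joint arm with a two-finger parallel gripper is mounted at the origin on the work surface. World frame = base frame: x ahead of the robot, y to its left, z up, the work surface at z = 0. Lengths are in m, angles in rad, forces in N, time in s.
With the tool pointing down it reaches from about 0.375 to 0.9 m from the base axis. Payload 3.1 kg.
Tool frame: the origin (TCP) lies midway between the tips of the shut fingers; the grasp point (between the pads) lies 19 mm behind it (manip.pinch_z is the distance from the TCP to the grasp point, in m); z points along the fingers, y is the line along which they close (so a half turn about z gives the same grasp; the last joint's range is limited). The gripper opens to 85 mm and grips with 20 to 120 N. Pads are 22 mm wide; open, the fingers measure 114 mm over their backs; the gripper's body (76 mm by 85 mm) begins 54 mm behind the grasp point. The pads swing forward as they close: fully open they stand 13 mm farther back than shut.
Start: joints at [-0.178, 0.527, 1.433, -0, 1.181, -0.178], TCP at [0.625, 0, 0.231] pointing down, gripper open.
Joint ranges: [-3.08, 3.08], [-0.75, 2.2], [0.22, 2.44], [-1.43, 4.57], [0, 2.65], [-2.85, 2.85]. Speed limits (rad/s): [2.79, 2.79, 3.14, 3.14, 3.14, 3.14].

INTERFACE

Orientations are given as a unit quaternion [w, x, y, z].
In Python, from station import manip, snapshot, camera_model gives the robot as it stands.
- The arm moves only by the tool servo_tool, never from a script. Its argument "commands" is a list of rows, each a list of 3 entries, a list of its own where there are three numbers: the gripper command: -1 is shut, 1 is fully open, values between are in proportion, then the shift along the tool's x, y, z in mm, then the turn, a rotation vector about the tool's x, y, z in rad. In form: [[hand, [tx, ty, tz], [rx, ry, rz]], ...]. A call has 1 to 10 rows; each row is the pose to reach, as a shift and turn from the pose commanded when the call began, along the tool's axes at that moment; what a row does not reach only later rows make up. A row lasts 1/10 s, in which the tool goes at most 50 mm and 8.59 degrees, less where a joint would pass 70% of its speed; a pose out of reach is approached as far as the arm can. A call with a gripper value outside its range is refused whole. The fingers move at their own pace and stop on an object; the grip force is fixed at half the most. Time passes only in rows, so rows that repeat a pose let the fingers close. It gives the time, the measured TCP pose, the force, the opening and the grip force at its end, in the units of the state.
- manip.get_obs(): the state, without advancing time (a new reading comes with each control period).
- snapshot(name): name is "scene" or "side" or "wrist"; returns the picture (420x560x3 uint8, blue, green, red); there is no depth.
- camera_model(name): a dict with "intrinsics" (3x3 intrinsics, pixels), "pose" (4x4, takes a point from camera to world coordinates); the wrist camera has in their place "mount" (4x4, takes a point from camera to tool coordinates, whose origin is the TCP and whose axes are the flange's). Camera axes: x right, y up, looking along -z (the intrinsics and any distortion apply to the point x, -y, -z); pixel columns grow to the right and rows downward; lengths in m; the calibration is good to about 2 mm. The wrist camera is an equidistant fisheye: a pixel r from the principal point sees the ray r / f radians off the axis. A picture is of the moment at which its call begins: read the wrist's pose just before it. camera_model takes no time and is no camera call.
- manip.job_done(): hands the job in; it is judged then, once.
The state is a dict: "time_s": time; "joints": joint angles; "dq": joint speeds; "tau": joint torques, N m; "position": TCP position; "orientation": TCP orientation; "wrist_force": force on the tool from outside, world axes, zero at the start; "wrist_torque": the same for the moment, N m; "width": opening from 0.0 (shut) to 1.0 (fully open); "finger_force": force on a finger pad.
Only numpy, scipy, OpenCV 4.12 (cv2) and the standard library are available. Lean on these libraries where they do the work, as an engineer would, in place of code of your own. Each camera call takes 0.05 s, during which the arm holds its last target. There are 200 camera calls.

## Working session

There is one attempt and no reset: what is moved stays moved. The work goes in short steps, Python scripts to look and compute and a tool call to move; the robot and the scene stay as the last step left them, time stands still between calls to the robot, and variables do not carry over. Pictures are saved under pics/ and viewed, at most 10 in all, crops included, and the job is handed in when it is done.

Besides the shell and the picture viewer there is one more tool, called after ">>>" by a JSON object that holds its "method" and its "body", one argument or row to a line. servo_tool: Moves the arm, as the interface text tells. Its arguments: {"type":"object","properties":{"commands":{"type":"array"}},"required":["commands"]}

```bash
ls; mkdir -p pics; python3 - <<'E'
from station import manip, snapshot, camera_model
import cv2,numpy as np
a=snapshot("scene");b=snapshot("side");o=manip.get_obs();w=snapshot("wrist")
cv2.imwrite("pics/scene.png",a);cv2.imwrite("pics/side.png",b);cv2.imwrite("pics/wrist.png",w)
for n in("scene","side","wrist"):
    print(n,{k:np.round(v,4).tolist() if not isinstance(v,str) else v for k,v in camera_model(n).items()})
print(o)
E
```

```text
pics
scene {'intrinsics': [[418.7036, 0.0, 279.8813], [0.0, 418.7036, 209.4362], [0.0, 0.0, 1.0]], 'pose': [[-0.4542, -0.5515, 0.6997, 1.2747], [0.8909, -0.2854, 0.3534, 0.5089], [0.0048, 0.7838, 0.6209, 0.7794], [0.0, 0.0, 0.0, 1.0]]}
side {'intrinsics': [[418.7398, 0.0, 287.3506], [0.0, 418.7398, 205.0846], [0.0, 0.0, 1.0]], 'pose': [[-0.8153, 0.2954, -0.498, -0.0399], [-0.5786, -0.4504, 0.68, 0.9416], [-0.0234, 0.8426, 0.5381, 0.732], [0.0, 0.0, 0.0, 1.0]]}
wrist {'intrinsics': [[325.1923, 0.0, 281.7931], [0.0, 325.1923, 213.4023], [0.0, 0.0, 1.0]], 'mount': [[0.0012, 0.9578, 0.2874, 0.0752], [1.0, -0.0015, 0.0007, -0.0002], [0.0012, 0.2874, -0.9578, -0.1413], [0.0, 0.0, 0.0, 1.0]]}
{'time_s': 0.1, 'joints': array([-1.78518542e-01,  5.28350303e-01,  1.43377999e+00, -3.30871208e-06,
        1.18139082e+00, -1.78493354e-01]), 'dq': array([ 8.34484805e-05, -2.44257685e-03, -1.80967441e-03, -2.03433227e-04,
        1.07198954e-04, -1.29631813e-03]), 'tau': array([ 4.33945943e-04, -4.43301880e+01, -1.78587180e+01, -2.04061280e-04,
        3.88642526e-03,  1.10165692e-05]), 'position': array([6.24357737e-01, 1.32841861e-04, 2.30443687e-01]), 'orientation': array([-7.91166755e-04,  7.07114912e-01,  7.07097992e-01, -5.51171924e-04]), 'wrist_force': array([-0.15880031,  0.28766244,  0.27166053]), 'wrist_torque': array([ 0.01115258, -0.08712505,  0.04555705]), 'finger_force': 0.0, 'width': 1.0007568451156914}
```

View pics/scene.png

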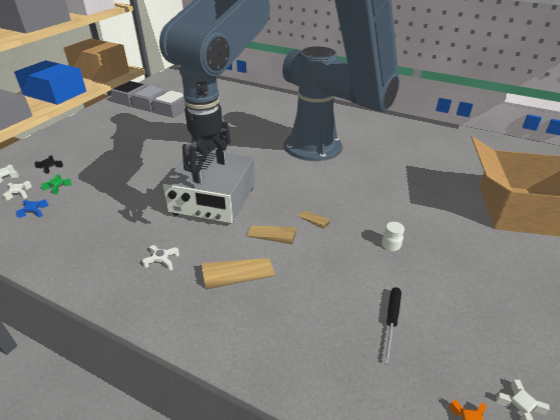

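View pics/side.png

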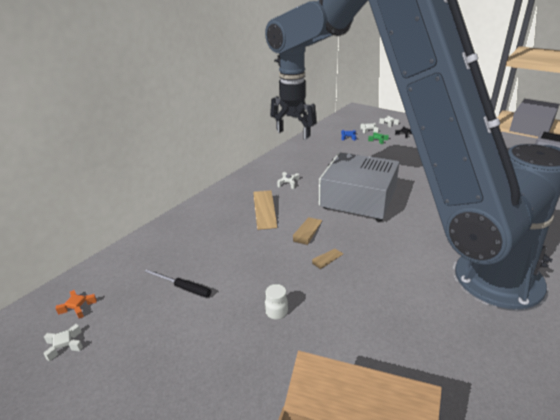

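View pics/wrist.png

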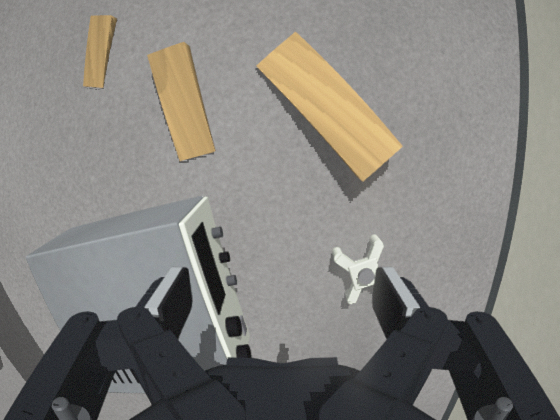

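The scene holds three wooden wedges, given here in wrist-view pixels: small (100,50), medium (182,102) and large (330,105). The medium one beside the supply's +y face looks right. I'll check its size against 130 x 45 mm and look at it in an enlarged crop.

```bash
cat > h.py <<'E'
import cv2,numpy as np
from scipy.spatial.transform import Rotation as R
from station import manip, snapshot, camera_model
def T_tool(o):
    q=o["orientation"];T=np.eye(4);T[:3,:3]=R.from_quat([q[1],q[2],q[3],q[0]]).as_matrix();T[:3,3]=o["position"];return T
def ray(name,px,o=None):
    c=camera_model(name);K=np.array(c["intrinsics"]);px=np.atleast_2d(np.asarray(px,float))
    d=np.c_[(px[:,0]-K[0,2])/K[0,0],(px[:,1]-K[1,2])/K[1,1]]
    if name=="wrist":
        r=np.linalg.norm(d,axis=1,keepdims=True);d=np.c_[d/r*np.sin(r),np.cos(r)]
        P=T_tool(o)@np.array(c["mount"])
    else: d=np.c_[d,np.ones(len(d))];P=np.array(c["pose"])
    return P[:3,3],(d*[1,-1,-1])@P[:3,:3].T
def on_z(name,px,z,o=None):
    p,d=ray(name,px,o);return p+d*((np.asarray(z)-p[2])/d[:,2])[:,None]
def wood(im,lo=600):
    h=cv2.cvtColor(im,cv2.COLOR_BGR2HSV);m=cv2.inRange(h,(8,70,60),(28,255,255))
    c,_=cv2.findContours(m,cv2.RETR_EXTERNAL,cv2.CHAIN_APPROX_NONE);return [k for k in c if cv2.contourArea(k)>lo]
E
python3 - <<'E'
from h import *
o=manip.get_obs();w=cv2.imread("pics/wrist.png")
for c in wood(w):
    a=cv2.approxPolyN(c,4).reshape(-1,2).astype(float) if len(c)>4 else c
    a=a[np.argsort(a[:,1])]   # top two = thick end candidates
    print(a.tolist())
    P=np.vstack([on_z("wrist",a[:2],[.024]*2,o),on_z("wrist",a[2:],[.002]*2,o)])
    print(np.round(P[:,:2]*1000,1).tolist(),"len",np.round(np.linalg.norm((P[:2].mean(0)-P[2:].mean(0))[:2])*1000),"widths",[round(float(np.linalg.norm(P[i]-P[i+1])*1000),1) for i in(0,2)])
print("corners wrist z122",np.round(on_z("wrist",[[207,198],[30,257]],[.122]*2,o)*1000))
s=cv2.imread("pics/scene.png");sd=cv2.imread("pics/side.png")
A=cv2.resize(w[0:270,20:420],(800,540));cv2.imwrite("pics/c1.png",A)
B=np.hstack([cv2.resize(s[140:260,150:310],(640,480))[:, :480],cv2.resize(sd[130:250,300:410],(320,349),interpolation=3)[:349] if 0 else np.zeros((480,0,3),np.uint8)])
cv2.imwrite("pics/c2.png",np.vstack([cv2.resize(s[145:255,150:310],(480,330)),cv2.resize(sd[145:235,300:460],(480,270))]))
E
```

```text
[[187.0, 40.0], [144.0, 55.0], [215.0, 151.0], [179.0, 161.0]]
[[520.9, 166.6], [469.8, 155.0], [546.5, 39.3], [502.1, 28.8]] len 130.0 widths [52.4, 45.7]
[[296.0, 30.0], [255.0, 65.0], [406.0, 144.0], [362.0, 182.0]]
[[638.3, 172.7], [595.3, 133.6], [770.9, 50.7], [718.2, 3.3]] len 179.0 widths [58.2, 70.9]
[[118.0, 13.0], [90.0, 16.0], [81.0, 86.0], [103.0, 87.0]]
[[433.3, 213.3], [392.8, 218.2], [367.2, 133.6], [402.0, 127.3]] len 90.0 widths [40.8, 35.4]
corners wrist z122 [[564.  13. 122.]
 [352. -49. 122.]]
```

View pics/c1.png

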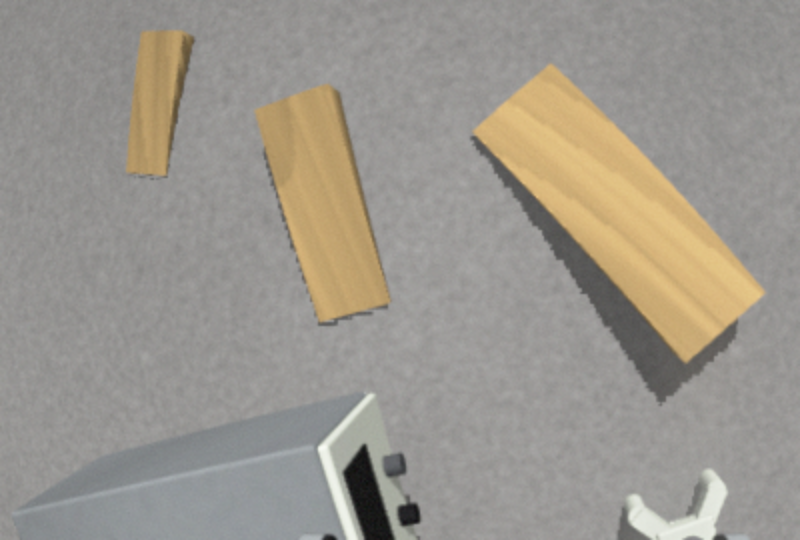

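View pics/c2.png

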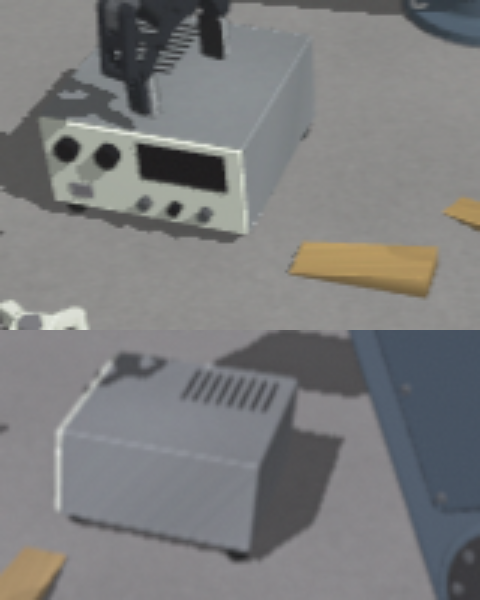

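The medium wedge measures about 130 x 45 mm, so it is the one meant. The small one is 90 long and the large one 179. Its thin end is at wrist (179–215,151–161). For the supply, I read the top +x+y corner in three views: wrist (180,223), scene (231,196) and side (321,179). I'll cast those rays now.

```bash
python3 - <<'E'
from h import *
o=manip.get_obs()
f=lambda n,p,z:np.round(on_z(n,p,[z]*len(p),o)[:,:2]*1000,1).tolist()
print("wrist top ++,-+",f("wrist",[[180,223],[27.5,256.5]],.122)," bottom++",f("wrist",[[206,197]],.022))
print("scene ++,-+,+-",f("scene",[[231,195.7],[254,158.3],[164,185]],.122), "bot++", f("scene",[[232,223]],.022))
print("side ++,-+,--",f("side",[[321.3,179],[386,190],[399,162.3]],.122),"bot++",f("side",[[321,205]],.022))
# wedge corners, scene & side views
for n in("scene","side"):
    for c in wood(cv2.imread(f"pics/{n}.png"),150):
        x,y,w,h=cv2.boundingRect(c)
        a=cv2.approxPolyN(c,4).reshape(-1,2)
        print(n,(x,y,w,h),a.tolist(),f(n,a,.0),f(n,a,.024)) if w<60 and h<35 else 0
E
```

```text
wrist top ++,-+ [[538.6, -8.2], [347.9, -49.0]]  bottom++ [[538.1, -10.4]]
scene ++,-+,+- [[541.2, -6.1], [350.3, -45.6], [583.5, -194.2]] bot++ [[537.2, -13.3]]
side ++,-+,-- [[523.7, -3.2], [336.5, -48.0], [373.9, -230.4]] bot++ [[529.2, -14.2]]
scene (448, 400, 40, 20) [[488, 403], [483, 419], [458, 419], [441, 399]] [[742.0, 684.8], [778.2, 679.8], [799.2, 638.7], [774.7, 603.9]] [[758.4, 679.4], [793.5, 674.5], [813.9, 634.8], [790.1, 600.9]]
scene (246, 226, 50, 18) [[297, 226], [291, 244], [246, 236], [251, 226]] [[441.9, 143.4], [517.2, 160.8], [545.4, 35.8], [502.2, 26.7]] [[467.5, 154.6], [540.6, 171.5], [567.8, 50.4], [525.9, 41.6]]
scene (298, 211, 32, 17) [[332, 220], [323, 228], [297, 215], [304, 210]] [[370.9, 222.4], [415.8, 212.7], [396.8, 122.2], [365.7, 130.7]] [[398.7, 231.3], [442.3, 221.9], [423.8, 134.1], [393.7, 142.4]]
side (55, 290, 42, 28) [[101, 295], [82, 318], [50, 311], [72, 290]] [[784.0, 604.9], [754.7, 674.6], [838.5, 705.3], [860.8, 635.7]] [[757.0, 616.0], [728.7, 683.4], [809.7, 713.0], [831.3, 645.7]]
side (313, 249, 29, 19) [[342, 254], [321, 268], [309, 260], [335, 248]] [[368.9, 137.0], [386.4, 218.0], [430.1, 208.3], [397.9, 124.8]] [[355.5, 163.4], [372.4, 241.7], [414.7, 232.3], [383.5, 151.5]]
side (293, 218, 29, 26) [[322, 220], [307, 244], [289, 240], [308, 217]] [[499.6, 27.4], [472.7, 152.8], [525.9, 165.8], [544.3, 37.2]] [[481.9, 57.3], [455.9, 178.7], [507.3, 191.2], [525.1, 66.9]]
side (498, 111, 15, 21) [[513, 113], [508, 132], [499, 130], [497, 109]] [[207.8, -1243.8], [177.9, -988.5], [215.1, -991.6], [283.8, -1262.0]] [[199.7, -1172.1], [170.7, -925.3], [206.8, -928.2], [273.2, -1189.8]]
side (506, 47, 54, 25) [[559, 51], [559, 72], [501, 66], [518, 46]] [[194.4, -2733.5], [121.7, -2131.6], [448.3, -2106.3], [471.2, -2767.7]] [[186.7, -2613.1], [116.4, -2030.9], [432.3, -2006.3], [454.4, -2646.1]]
```

The measurements agree:
- **Wedge:** toe at (523,33) and back at (495,160), yaw about 12.8° from -y.
- **Supply:** yaw about 12.2°, short foot at about (528,-21). The toe is 54 mm short of it, within the stated 25–70 mm.

Next I'll move behind the thick end.

>>> {"method": "servo_tool", "body": {
  "commands": [
    [-0.65,[186,-136,0],[0,0,-0.223]],
    [-0.65,[186,-136,0],[0,0,-0.223]],
    [-0.65,[186,-136,0],[0,0,-0.223]],
    [-0.65,[186,-136,0],[0,0,-0.223]],
    [-0.65,[186,-136,0],[0,0,-0.223]],
    [-0.65,[186,-136,0],[0,0,-0.223]],
    [-0.65,[186,-136,150],[0,0,-0.223]],
    [-0.65,[186,-136,150],[0,0,-0.223]],
    [-0.65,[186,-136,150],[0,0,-0.223]],
    [-0.65,[186,-136,150],[0,0,-0.223]]
  ]
}}

```text
time_s: 1.15
position: [0.484, 0.1844, 0.074]
orientation: [-0.006, 0.624, 0.781, -0.006]
wrist_force: [-0.7, -0.8, -0.2]
width: 0.177
finger_force: 0.0
```

>>> {"method": "servo_tool", "body": {
  "commands": [
    [-0.65,[0,0,40],[0,0,0]],
    [-0.65,[0,0,64],[0,0,0]],
    [-0.65,[0,0,64],[0,0,0]],
    [-0.65,[0,0,64],[0,0,0]]
  ]
}}

```text
time_s: 1.55
position: [0.4907, 0.1859, 0.0193]
orientation: [0.001, 0.624, 0.781, 0.001]
wrist_force: [0.8, -0.1, 0.3]
width: 0.174
finger_force: 0.0
```

```bash
python3 - <<'E'
from h import *
o=manip.get_obs();print(o["position"],o["orientation"],o["wrist_force"],T_tool(o)[:3,:2].round(3).tolist())
s=snapshot("scene");d=snapshot("side");cv2.imwrite("pics/s2.png",s);cv2.imwrite("pics/d2.png",d)
cv2.imwrite("pics/c3.png",np.hstack([cv2.resize(s[130:260,150:310],(400,325),interpolation=2),cv2.resize(d[130:260,270:430],(400,325),interpolation=2)]))
E
```

```text
[0.49069477 0.18592412 0.01929588] [0.0010692  0.62418433 0.7812756  0.00110349] [ 0.83476894 -0.06097019  0.26932227] [[-0.221, 0.975], [0.975, 0.221], [-0.0, 0.003]]
```

View pics/c3.png

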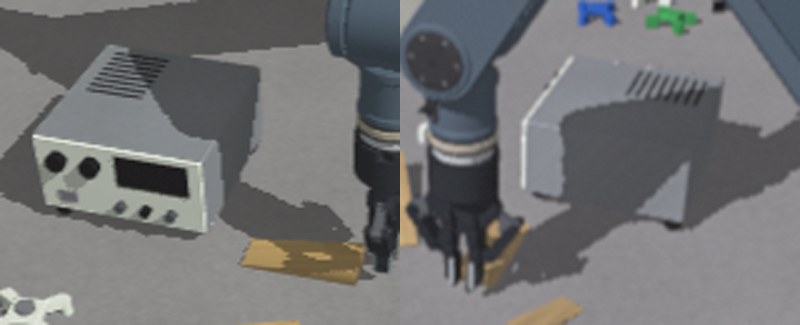

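In the left half (scene), the supply is unobstructed, with its top ++ corner at (231,196) in full-picture pixels. The fingers stand behind the wedge's thick end. I'll push in gently now.

>>> {"method": "servo_tool", "body": {
  "commands": [
    [-0.65,[0,-1,2],[0,0,0]],
    [-0.65,[0,-1,2],[0,0,0]],
    [-0.65,[-6,-1,2],[0,0,0]],
    [-0.65,[-12,-1,2],[0,0,0]],
    [-0.65,[-17,-1,2],[0,0,0]],
    [-0.65,[-22,-1,2],[0,0,0]],
    [-0.65,[-27,-1,2],[0,0,0]],
    [-0.65,[-32,-1,2],[0,0,0]]
  ]
}}

```text
time_s: 2.45
position: [0.4951, 0.1541, 0.0153]
orientation: [-0.0, 0.624, 0.781, -0.0]
wrist_force: [-0.2, 1.0, 1.4]
width: 0.176
finger_force: 0.4
```

>>> {"method": "servo_tool", "body": {
  "commands": [
    [-0.65,[0,0,5],[0,0,0]],
    [-0.65,[-5,0,5],[0,0,0]],
    [-0.65,[-10,0,5],[0,0,0]],
    [-0.65,[-15,0,5],[0,0,0]],
    [-0.65,[-20,0,5],[0,0,0]],
    [-0.65,[-25,0,5],[0,0,0]],
    [-0.65,[-30,0,5],[0,0,0]],
    [-0.65,[-30,0,5],[0,0,0]]
  ]
}}

```text
time_s: 3.25
position: [0.5021, 0.1247, 0.0104]
orientation: [0.0, 0.624, 0.781, 0.0]
wrist_force: [-0.0, 0.9, 0.5]
width: 0.181
finger_force: 0.0
```

```bash
python3 - <<'E'
from h import *
o=manip.get_obs();print(o["position"],o["wrist_force"],o["wrist_torque"])
s=snapshot("scene");d=snapshot("side");cv2.imwrite("pics/s3.png",s)
cv2.imwrite("pics/c4.png",np.hstack([cv2.resize(s[130:260,150:310],(400,325),interpolation=2),cv2.resize(d[130:260,270:430],(400,325),interpolation=2)]))
for c in wood(s,150):
    x,y,w,h=cv2.boundingRect(c)
    if 180<x<340 and 190<y<250:
        a=cv2.approxPolyN(c,4).reshape(-1,2);print(a.tolist(),np.round(on_z("scene",a,[0]*4)*1000).tolist())
E
```

```text
[0.50211366 0.12466484 0.01039365] [-0.01150143  0.85892193  0.50644598] [-0.01204178  0.01777707  0.02611714]
[[276, 224], [276, 241], [230, 233], [235, 222]] [[462.0, 86.0, 0.0], [525.0, 119.0, 0.0], [555.0, -10.0, 0.0], [508.0, -23.0, 0.0]]
[[332, 220], [323, 228], [297, 215], [304, 210]] [[371.0, 222.0, 0.0], [416.0, 213.0, 0.0], [397.0, 122.0, 0.0], [366.0, 131.0, 0.0]]
```

View pics/c4.png

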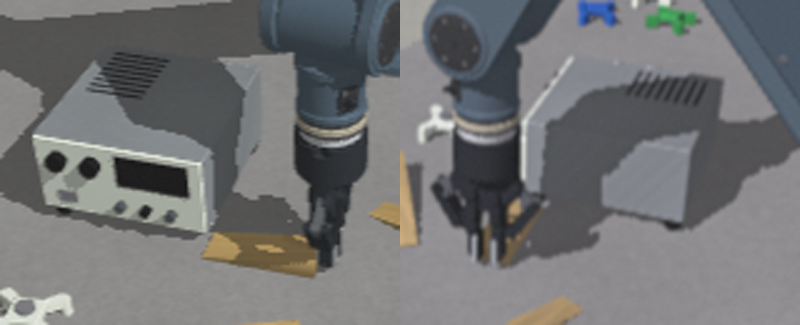

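The wedge is straight and its toe is at about (533,-13), just reaching the foot. I'll continue slowly, watching the force.

>>> {"method": "servo_tool", "body": {
  "commands": [
    [-0.65,[-2,0,0],[0,0,0]],
    [-0.65,[-4,0,0],[0,0,0]],
    [-0.65,[-6,0,0],[0,0,0]],
    [-0.65,[-8,0,0],[0,0,0]],
    [-0.65,[-10,0,0],[0,0,0]],
    [-0.65,[-12,0,0],[0,0,0]],
    [-0.65,[-14,0,0],[0,0,0]]
  ]
}}

```text
time_s: 4.05
position: [0.5048, 0.1116, 0.0103]
orientation: [-0.0, 0.624, 0.781, 0.0]
wrist_force: [0.4, 0.9, 1.0]
width: 0.173
finger_force: 0.3
```

>>> {"method": "servo_tool", "body": {
  "commands": [
    [-0.65,[-2,0,0],[0,0,0]],
    [-0.65,[-4,0,0],[0,0,0]],
    [-0.65,[-5,0,0],[0,0,0]]
  ]
}}

```text
time_s: 4.35
position: [0.506, 0.1066, 0.0103]
orientation: [0.0, 0.624, 0.781, 0.0]
wrist_force: [-0.1, 1.0, 1.0]
width: 0.178
finger_force: 0.4
```

>>> {"method": "servo_tool", "body": {
  "commands": [
    [-0.65,[-1,0,0],[0,0,0]],
    [-0.65,[-2,0,0],[0,0,0]],
    [-0.65,[-3,0,0],[0,0,0]]
  ]
}}

```text
time_s: 4.65
position: [0.5066, 0.1038, 0.0103]
orientation: [-0.0, 0.624, 0.781, -0.0]
wrist_force: [0.2, 1.7, 0.2]
width: 0.177
finger_force: 0.4
```

>>> {"method": "servo_tool", "body": {
  "commands": [
    [-0.65,[-1,0,0],[0,0,0]],
    [-0.65,[-2,0,0],[0,0,0]]
  ]
}}

```text
time_s: 4.85
position: [0.507, 0.1019, 0.0103]
orientation: [-0.0, 0.624, 0.781, -0.0]
wrist_force: [0.2, 0.1, -0.2]
width: 0.177
finger_force: 0.4
```

>>> {"method": "servo_tool", "body": {
  "commands": [
    [-0.65,[-1,0,0],[0,0,0]],
    [-0.65,[-2,0,0],[0,0,0]]
  ]
}}

```text
time_s: 5.05
position: [0.5075, 0.0999, 0.0103]
orientation: [-0.0, 0.624, 0.781, -0.0]
wrist_force: [-0.7, 0.3, 0.5]
width: 0.173
finger_force: 0.4
```

>>> {"method": "servo_tool", "body": {
  "commands": [
    [-0.65,[-1,0,0],[0,0,0]],
    [-0.65,[-2,0,0],[0,0,0]]
  ]
}}

```text
time_s: 5.25
position: [0.5079, 0.098, 0.0103]
orientation: [0.0, 0.624, 0.781, 0.0]
wrist_force: [-0.9, 1.6, 0.3]
width: 0.172
finger_force: 0.4
```

>>> {"method": "servo_tool", "body": {
  "commands": [
    [-0.65,[-1,0,0],[0,0,0]],
    [-0.65,[-2,0,0],[0,0,0]]
  ]
}}

```text
time_s: 5.45
position: [0.5084, 0.096, 0.0103]
orientation: [-0.0, 0.624, 0.781, -0.0]
wrist_force: [-0.3, 0.6, 0.1]
width: 0.175
finger_force: 0.3
```

>>> {"method": "servo_tool", "body": {
  "commands": [
    [-0.65,[-1,0,0],[0,0,0]],
    [-0.65,[-2,0,0],[0,0,0]]
  ]
}}

```text
time_s: 5.65
position: [0.5088, 0.094, 0.0103]
orientation: [0.0, 0.624, 0.781, 0.0]
wrist_force: [-0.2, 1.1, 0.4]
width: 0.175
finger_force: 0.3
```

>>> {"method": "servo_tool", "body": {
  "commands": [
    [-0.65,[-1,0,0],[0,0,0]],
    [-0.65,[-2,0,0],[0,0,0]]
  ]
}}

```text
time_s: 5.85
position: [0.5092, 0.0921, 0.0103]
orientation: [-0.0, 0.624, 0.781, -0.0]
wrist_force: [-0.5, 0.5, 0.4]
width: 0.173
finger_force: 0.3
```

>>> {"method": "servo_tool", "body": {
  "commands": [
    [-0.65,[-1,0,0],[0,0,0]],
    [-0.65,[-1.5,0,0],[0,0,0]]
  ]
}}

```text
time_s: 6.05
position: [0.5096, 0.0906, 0.0103]
orientation: [0.0, 0.624, 0.781, 0.0]
wrist_force: [-0.3, 0.8, 0.2]
width: 0.175
finger_force: 0.3
```

>>> {"method": "servo_tool", "body": {
  "commands": [
    [-0.65,[-1,0,0],[0,0,0]],
    [-0.65,[-2,0,0],[0,0,0]]
  ]
}}

```text
time_s: 6.25
position: [0.51, 0.0887, 0.0103]
orientation: [0.0, 0.624, 0.781, 0.0]
wrist_force: [-0.6, 1.2, -0.3]
width: 0.175
finger_force: 0.3
```

>>> {"method": "servo_tool", "body": {
  "commands": [
    [-0.65,[-1,0,0],[0,0,0]],
    [-0.65,[-2,0,0],[0,0,0]]
  ]
}}

```text
time_s: 6.45
position: [0.5105, 0.0867, 0.0103]
orientation: [-0.0, 0.624, 0.781, -0.0]
wrist_force: [-0.2, 1.0, 0.7]
width: 0.177
finger_force: 0.3
```

>>> {"method": "servo_tool", "body": {
  "commands": [
    [-0.65,[-1,0,0],[0,0,0]],
    [-0.65,[-2,0,0],[0,0,0]]
  ]
}}

```text
time_s: 6.65
position: [0.5109, 0.0848, 0.0103]
orientation: [-0.0, 0.624, 0.781, -0.0]
wrist_force: [-0.7, 0.3, -0.2]
width: 0.175
finger_force: 0.3
```

>>> {"method": "servo_tool", "body": {
  "commands": [
    [-0.65,[-1,0,0],[0,0,0]],
    [-0.65,[-2,0,0],[0,0,0]]
  ]
}}

```text
time_s: 6.85
position: [0.5114, 0.0828, 0.0103]
orientation: [0.0, 0.624, 0.781, 0.0]
wrist_force: [-0.6, 0.4, 0.6]
width: 0.176
finger_force: 0.3
```

>>> {"method": "servo_tool", "body": {
  "commands": [
    [-0.65,[-1,0,0],[0,0,0]],
    [-0.65,[-2,0,0],[0,0,0]]
  ]
}}

```text
time_s: 7.05
position: [0.5118, 0.0809, 0.0103]
orientation: [-0.0, 0.624, 0.781, -0.0]
wrist_force: [-0.5, 0.5, 1.0]
width: 0.172
finger_force: 0.3
```

>>> {"method": "servo_tool", "body": {
  "commands": [
    [-0.65,[-1,0,0],[0,0,0]],
    [-0.65,[-2,0,0],[0,0,0]]
  ]
}}

```text
time_s: 7.25
position: [0.5121, 0.0791, 0.0103]
orientation: [-0.0, 0.624, 0.781, 0.0]
wrist_force: [0.3, 1.6, 0.9]
width: 0.177
finger_force: 1.2
```

>>> {"method": "servo_tool", "body": {
  "commands": [
    [-0.65,[-1,0,0],[0,0,0]],
    [-0.65,[-2,0,0],[0,0,0]]
  ]
}}

```text
time_s: 7.45
position: [0.5123, 0.0775, 0.0103]
orientation: [-0.0, 0.624, 0.781, 0.0]
wrist_force: [0.1, 4.7, 1.0]
width: 0.178
finger_force: 2.5
```

>>> {"method": "servo_tool", "body": {
  "commands": [
    [-0.65,[-1,0,0],[0,0,0]],
    [-0.65,[-2,0,0],[0,0,0]]
  ]
}}

```text
time_s: 7.65
position: [0.5125, 0.0759, 0.0103]
orientation: [-0.001, 0.624, 0.781, 0.0]
wrist_force: [-1.5, 7.0, 1.1]
width: 0.175
finger_force: 3.6
```

The force reached 7 N after a clear rise, so the wedge is seated. I'll back off, lift and check.

>>> {"method": "servo_tool", "body": {
  "commands": [
    [-0.65,[5,0,0],[0,0,0]],
    [-0.65,[15,0,0],[0,0,0]],
    [-0.65,[15,0,-45],[0,0,0]],
    [-0.65,[15,0,-90],[0,0,0]],
    [-1,[15,0,-140],[0,0,0]],
    [-1,[15,0,-160],[0,0,0]],
    [-1,[15,0,-160],[0,0,0]]
  ]
}}

```text
time_s: 8.35
position: [0.5121, 0.09, 0.1739]
orientation: [0.004, 0.624, 0.782, 0.002]
wrist_force: [1.1, -0.3, -0.7]
width: 0.001
finger_force: 0.0
```

```bash
python3 - <<'E'
from h import *
s=snapshot("scene");d=snapshot("side");o=manip.get_obs();print(o["position"],o["wrist_force"]);w=snapshot("wrist")
S=lambda im,a:cv2.resize(im[a[0]:a[0]+130,a[1]:a[1]+160],(400,325),interpolation=2)
cv2.imwrite("pics/c5.png",np.vstack([np.hstack([S(s,(130,150)),S(d,(130,270))])]))
for c in wood(s,150):
    x,y,ww,h=cv2.boundingRect(c)
    if 180<x<340 and 190<y<250:
        a=cv2.approxPolyN(c,4).reshape(-1,2);print(a.tolist(),np.round(on_z("scene",a,[0]*4)*1000).tolist())
# supply drift: compare scene pictures in the panel area
a=cv2.cvtColor(cv2.imread("pics/s2.png"),6)[170:222,160:236].astype("f4");b=cv2.cvtColor(s,6)[170:222,160:236].astype("f4")
print("shift px",cv2.phaseCorrelate(a,b))
E
```

```text
[0.50946823 0.08996521 0.1703917 ] [ 1.19834582  0.01553503 -0.42494946]
[[265, 221], [257, 237], [213, 230], [220, 219]] [[464.0, 52.0, 0.0], [535.0, 65.0, -0.0], [566.0, -60.0, 0.0], [517.0, -69.0, 0.0]]
[[332, 220], [323, 228], [297, 215], [304, 210]] [[371.0, 222.0, 0.0], [416.0, 213.0, 0.0], [397.0, 122.0, 0.0], [366.0, 131.0, 0.0]]
shift px ((-0.08899076216130908, -0.03951450198740858), 0.8616756452454462)
```

View pics/c5.png

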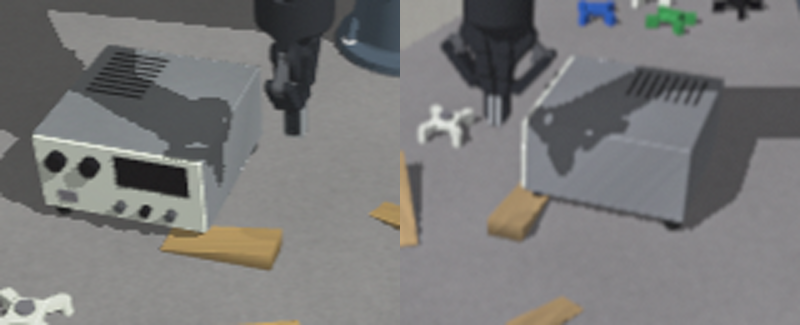

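The wedge sits under the ++ corner: its toe passes the panel at scene (213–220,219–230). The supply shifted less than 0.1 px. Next I'll move above the corner.

>>> {"method": "servo_tool", "body": {
  "commands": [
    [-1,[-50,-2,0],[0,0,0]],
    [-1,[-90,-5,0],[0,0,0]],
    [-1,[-114,-5.5,0],[0,0,0]],
    [-1,[-114,-5.5,20],[0,0,0]],
    [-1,[-114,-5.5,38],[0,0,0]],
    [-1,[-114,-5.5,38],[0,0,0]],
    [-1,[-114,-5.5,38],[0,0,0]]
  ]
}}

```text
time_s: 9.2
position: [0.5286, -0.0224, 0.1309]
orientation: [-0.002, 0.624, 0.781, -0.001]
wrist_force: [0.3, -1.2, 0.7]
width: -0.002
finger_force: 0.0
```

>>> {"method": "servo_tool", "body": {
  "commands": [
    [-1,[0,0,2],[0,0,0]],
    [-1,[0,0,4],[0,0,0]],
    [-1,[0,0,6],[0,0,0]],
    [-1,[0,0,6],[0,0,0]]
  ]
}}

```text
time_s: 9.6
position: [0.5297, -0.0225, 0.1264]
orientation: [0.0, 0.624, 0.781, 0.0]
wrist_force: [-0.1, -0.4, 0.8]
width: 0.001
finger_force: 0.0
```

>>> {"method": "servo_tool", "body": {
  "commands": [
    [-1,[0,0,1],[0,0,0]],
    [-1,[0,0,2],[0,0,0]],
    [-1,[0,0,2],[0,0,0]]
  ]
}}

```text
time_s: 9.9
position: [0.5296, -0.0226, 0.1243]
orientation: [-0.0, 0.624, 0.781, -0.0]
wrist_force: [0.1, 0.6, -0.3]
width: -0.002
finger_force: 0.0
```

>>> {"method": "servo_tool", "body": {
  "commands": [
    [-1,[0,0,1],[0,0,0]],
    [-1,[0,0,1],[0,0,0]]
  ]
}}

```text
time_s: 10.1
position: [0.5296, -0.0226, 0.1232]
orientation: [-0.0, 0.624, 0.781, -0.0]
wrist_force: [-0.1, 0.6, 0.2]
width: 0.003
finger_force: 0.0
```

>>> {"method": "servo_tool", "body": {
  "commands": [
    [-1,[0,0,1],[0,0,0]],
    [-1,[0,0,1],[0,0,0]]
  ]
}}

```text
time_s: 10.3
position: [0.5296, -0.0226, 0.1222]
orientation: [-0.0, 0.624, 0.781, -0.0]
wrist_force: [0.5, -0.9, 0.3]
width: -0.002
finger_force: 0.0
```

>>> {"method": "servo_tool", "body": {
  "commands": [
    [-1,[0,0,0.5],[0,0,0]],
    [-1,[0,0,0.5],[0,0,0]]
  ]
}}

```text
time_s: 10.5
position: [0.5297, -0.0226, 0.1219]
orientation: [0.0, 0.624, 0.781, 0.0]
wrist_force: [0.2, 0.3, 1.7]
width: -0.0
finger_force: 0.6
```

Contact came at z about 0.122, so the supply is level. I'll build up to about 10 N.

>>> {"method": "servo_tool", "body": {
  "commands": [
    [-1,[0,0,0.5],[0,0,0]],
    [-1,[0,0,0.5],[0,0,0]]
  ]
}}

```text
time_s: 10.7
position: [0.5297, -0.0226, 0.1218]
orientation: [0.0, 0.624, 0.781, 0.0]
wrist_force: [-2.1, 0.4, 4.5]
width: -0.006
finger_force: 2.3
```

>>> {"method": "servo_tool", "body": {
  "commands": [
    [-1,[0,0,0.5],[0,0,0]],
    [-1,[0,0,0.5],[0,0,0]]
  ]
}}

```text
time_s: 10.9
position: [0.5298, -0.0226, 0.1217]
orientation: [0.0, 0.624, 0.781, 0.0]
wrist_force: [-1.7, 0.4, 7.7]
width: -0.002
finger_force: 3.9
```

>>> {"method": "servo_tool", "body": {
  "commands": [
    [-1,[0,0,0.5],[0,0,0]],
    [-1,[0,0,0.5],[0,0,0]],
    [-1,[0,0,0.5],[0,0,0]]
  ]
}}

```text
time_s: 11.2
position: [0.5298, -0.0226, 0.1217]
orientation: [0.0, 0.624, 0.781, 0.0]
wrist_force: [-2.2, 1.1, 10.0]
width: 0.0
finger_force: 5.3
```

>>> {"method": "servo_tool", "body": {
  "commands": [
    [-1,[0,0,0],[0,0,0]],
    [-1,[0,0,0],[0,0,0]],
    [-1,[0,0,0],[0,0,0]]
  ]
}}

```text
time_s: 11.5
position: [0.5298, -0.0226, 0.1217]
orientation: [0.0, 0.624, 0.781, 0.0]
wrist_force: [-2.7, 1.1, 11.2]
width: 0.001
finger_force: 5.3
```

```bash
python3 - <<'E'
from h import *
s=snapshot("scene")
a=cv2.cvtColor(cv2.imread("pics/s2.png"),6)[170:222,160:236].astype("f4");b=cv2.cvtColor(s,6)[170:222,160:236].astype("f4")
print("shift px",cv2.phaseCorrelate(a,b))
for c in wood(s,150):
    x,y,w,h=cv2.boundingRect(c)
    if 180<x<340 and 190<y<250: print(cv2.approxPolyN(c,4).tolist())
o=manip.get_obs();print(o["position"],o["wrist_force"])
if o["position"][2]>.121 and 8<o["wrist_force"][2]<13: print(manip.job_done())
E
```

```text
shift px ((0.009518725509558124, 0.016624558734559258), 0.7841611822446187)
[[[265, 221], [257, 237], [213, 230], [220, 219]]]
[[[332, 220], [323, 228], [297, 215], [304, 210]]]
[ 0.52981202 -0.02255798  0.12164313] [-2.39931145  1.38443381 10.75691277]
the job is handed in; nothing more can be done
None
```

The wedge is seated under the short foot after a push that peaked at about 7 N (you advised stopping at about 5 N), the supply shows no shift in the camera picture, and the corner dipped only about 0.3 mm under a steady 10.8 N; I handed the job in still pressing there.

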